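# Match the spacer and set up the rail level

## Robot

A 6-joint arm with a two-finger parallel gripper is mounted at the origin on a cart in front of the work surface, level with it; the furniture and walls round the work are solid. World frame = base frame: x ahead of the robot, y to its left, z up, the work surface at z = 0. Lengths are in m, angles in rad, forces in N, time in s.
With the tool pointing down it reaches from about 0.4 to 0.825 m from the base axis. Payload 7 kg.
Tool frame: the origin (TCP) lies between the finger pads; the fingertips stand 17 mm ahead of it and the grasp point (between the pads) lies 2 mm behind it; x points along the fingers, z is the direction in which the jaws open and shut, and the axes are right-handed (so a half turn about x gives the same grasp; the last joint's range is limited). The gripper opens to 88 mm and grips with 3 to 60 N. Pads are 19 mm wide; open, the fingers measure 130 mm over their backs; the gripper's body (78 mm by 193 mm) begins 47 mm behind the grasp point.
Start: joints at [1.546, 0.359, 0.012, 0, -1.224, -0.288], TCP at [0.208, 0.642, 0.244] pointing down, gripper open.
Joint ranges: [-3.07, 3.07], [-1.43, 2.12], [-1.02, 1.25], [-3.03, 1.67], [-3.05, -0], [-3.03, 3.03]. Speed limits (rad/s): [2.39, 2.39, 3.01, 3.14, 3.14, 3.14].

## Interface

Orientations are given as [roll, pitch, yaw] about the fixed x, y, z axes, in that order (R = Rz(yaw) Ry(pitch) Rx(roll)).
In Python, from station import * gives the robot as it stands.
- The arm moves only by the tool step_arm, never from a script. Its argument "deltas" is a list of rows, each a list of 5 numbers: the shift along the tool's x, y, z in cm, then the turn about the tool's x in degrees, then the closure, from 0 (fully open) to 1 (shut). In form: [[dx, dy, dz, roll, fingers], ...]. A call has exactly 10 rows; each row is the pose to reach, as a shift and turn from the pose commanded when the call began, along the tool's axes at that moment; what a row does not reach only later rows make up. A row lasts 1/12 s, in which the tool goes at most 41.7 mm and 7.16 degrees, less where a joint would pass 70% of its speed; a pose out of reach is approached as far as the arm can. A call with a gripper value outside its range is refused whole. The fingers move at their own pace and stop on an object; "squeeze" is the grip in N (left out, the last holds). Time passes only in rows, so rows that repeat a pose let the fingers close, or fill a call up. It gives the time, the measured TCP pose, the force and the opening at its end, in the units of the state.
- get_state(): the state, without advancing time (a new reading comes with each control period).
- grab_frame(name): name is "scene" or "top" or "wrist"; returns a dict with "pixels" (400x640x3 uint8, red, green, blue), "range_z" (400x640 float32, m along the optical axis (not along the pixel's ray), 0 where there is no reading), "fx", "fy", "cx", "cy" (pixels), "view" (4x4, takes a point from world to camera coordinates); the wrist camera has in their place "hand_eye" (4x4, takes a point from camera to tool coordinates, whose origin is the TCP and whose axes are the tool frame's). Camera axes: x right, y down, z forward; pixel columns grow to the right and rows downward; lengths in m; the calibration is good to about 2 mm. A picture is of the moment at which its call begins: read the wrist's pose just before it.
- job_done(): hands the job in, once; it reports no verdict.
Trained networks look in the newest picture that a camera, given by its name, has taken for a name from the list of things; names that differ only in an ending like _2 or _b are one class to them, and where a whole thing is asked for, a point or a joint stands for the part that bears it (a point fixed in the world has none). Each returns a list of dicts, best first, with "conf" (0 to 1); they miss things now and then, are a little off and sometimes report something else, mostly with a low value. They report only what shows in the picture. A call takes as long as a camera call. They do not tell look-alikes from the thing itself.
- boxes_of(thing, camera): "extent" ([left, top, right, bottom] in pixels, round what is visible of it).
- masks_of(thing, camera): "mask" (400x640 bool, what is visible of it) and "extent" ([left, top, right, bottom] in pixels, round what is visible of it).
The state is a dict: "t": time; "q": joint angles; "qd": joint speeds; "joint_efforts": joint torques, N m; "eef_pos": TCP position; "ee_rot": TCP orientation; "force": force on the tool from outside, world axes, zero at the start; "moment": the same for the moment, N m; "width": finger opening in m.
Only numpy, scipy, OpenCV 4.12 (cv2) and the standard library are available. Lean on these libraries where they do the work, as an engineer would, in place of code of your own. Each camera call takes 0.05 s, during which the arm holds its last target.

## Task

The rail is to lie level on two spacers in the levelling jig. Take the jar out of the one nest and stand it on the bench clear of the jig, stand the spacer of the same height as the one already in the jig in that nest, then lay the rail flat and centred across both. Leave the spacer already in the jig where it is, keep the spacers standing upright, and do not disturb the other things on the bench.

Things in the scene. Friction and masses are not known exactly. Their poses are not given: they have to be found in the camera images.
- jig: fixed dark steel levelling jig on the bench: two U-shaped nests joined at the back by a strip 212 mm long. All its walls are 12 mm high; the floor of a nest is the bare bench. Origin on the bench midway between the nests; its y axis runs from the right nest to the left nest, its x axis to the back; it spans x -26..38 mm, y -107..107 mm
- nest_left (a point): centre of the nest at the jig's +y end, on the bench; 52 mm clear between its side walls, 26 mm to the back wall, open in front
- nest_right (a point): centre of the nest at the jig's -y end, on the bench, 150 mm from the other; same form. At the start one nest holds a spacer and the other the jar, either way round
- short_a_mid (a point): short spacer (one of an equal pair): solid plain aluminium cylinder, 40 mm diameter, 64 mm tall, 0.15 to 0.5 kg, standing upright; the point is its centre, half-way up; z is its axis. One of the six spacers stands in a nest, the others anywhere about the bench
- short_b_mid (a point): short spacer (the other of an equal pair): solid plain aluminium cylinder, 40 mm diameter, 64 mm tall, 0.15 to 0.5 kg, standing upright; the point is its centre, half-way up; z is its axis. One of the six spacers stands in a nest, the others anywhere about the bench
- medium_a_mid (a point): medium spacer (one of an equal pair): solid plain aluminium cylinder, 40 mm diameter, 82 mm tall, 0.15 to 0.5 kg, standing upright; the point is its centre, half-way up; z is its axis. One of the six spacers stands in a nest, the others anywhere about the bench
- medium_b_mid (a point): medium spacer (the other of an equal pair): solid plain aluminium cylinder, 40 mm diameter, 82 mm tall, 0.15 to 0.5 kg, standing upright; the point is its centre, half-way up; z is its axis. One of the six spacers stands in a nest, the others anywhere about the bench
- tall_a_mid (a point): tall spacer (one of an equal pair): solid plain aluminium cylinder, 40 mm diameter, 100 mm tall, 0.15 to 0.5 kg, standing upright; the point is its centre, half-way up; z is its axis. One of the six spacers stands in a nest, the others anywhere about the bench
- tall_b_mid (a point): tall spacer (the other of an equal pair): solid plain aluminium cylinder, 40 mm diameter, 100 mm tall, 0.15 to 0.5 kg, standing upright; the point is its centre, half-way up; z is its axis. One of the six spacers stands in a nest, the others anywhere about the bench
- rail_mid (a point): dark wooden rail, 230 x 30 x 24 mm, lying flat on the bench, about 0.15 kg; the point is its centre; x along its length, y across its 30 mm width, z up
- jar: small glass jar with a fixed black lid, 44 mm diameter, 67 mm tall, standing in one of the nests; origin at the centre of its foot, z up its axis
- jar_mid (a point): centre of the jar, 33.5 mm above its foot
- glue_mid (a point): white glue bottle with a nozzle, 43 mm diameter, 106 mm tall, standing loose on the bench; its centre
- tape_mid (a point): roll of masking tape lying flat, 94 mm diameter, 24 mm high, loose; its centre
- pliers_mid (a point): pliers lying flat, 56 x 151 x 12 mm, loose; centre; y is their length
- cork_mid (a point): cork block, 34 mm across, 26 mm high, loose; its centre
- vice (a point): fixed blue bench vice, 138 mm high: from this point on the bench it reaches -120..+116 mm in world x and -85..+85 mm in world y (beyond +74 mm in x only a bar 32 mm wide, 52 to 82 mm above the bench)
- clamp (a point): fixed toggle clamp on a jig board 16 mm thick: from this point on the bench the board reaches -55..+55 mm in world x, -84..+136 mm in world y; a stop near its +y end is 30 mm high; its red lever lies along world y over the middle of the board and reaches to -140 mm in y; 75 mm high in all. The bench top's right edge lies over 190 mm to the right (-y) of this point, its front edge about 300 mm nearer the robot
Not all that is in view belongs to the job. Leave any blue or purple look-alike of the jar alone.

How it is judged:
On the way, in this order (a step that is already met when the one before it is completed fails the run):
1. the jar stands upright on the bench, clear of the nests and released (angle between jar_mid's own z axis and vertical below 0.1 rad and height (world z) of jar_mid between 0.0275 and 0.0395 m and horizontal distance between jar_mid and nest_left above 0.065 m and horizontal distance between jar_mid and nest_right above 0.065 m and contact force between jar and the fingers below 0.2 N), for 0.2 s.
2. two spacers of equal height stand in the nests, the first one where it was (((horizontal distance between short_a_mid and nest_left below 0.012 m and angle between each of short_a_mid, short_b_mid's own z axis and vertical below 0.06 rad and height (world z) of short_a_mid between 0.027 and 0.037 m and horizontal distance between short_b_mid and nest_right below 0.012 m and height (world z) of short_b_mid between 0.027 and 0.037 m and distance of any of short_a_mid, short_b_mid from where it was at the start of the episode below 0.02 m) or (horizontal distance between short_b_mid and nest_left below 0.012 m and angle between each of short_b_mid, short_a_mid's own z axis and vertical below 0.06 rad and height (world z) of short_b_mid between 0.027 and 0.037 m and horizontal distance between short_a_mid and nest_right below 0.012 m and height (world z) of short_a_mid between 0.027 and 0.037 m and distance of any of short_b_mid, short_a_mid from where it was at the start of the episode below 0.02 m) or (horizontal distance between medium_a_mid and nest_left below 0.012 m and angle between each of medium_a_mid, medium_b_mid's own z axis and vertical below 0.06 rad and height (world z) of medium_a_mid between 0.036 and 0.046 m and horizontal distance between medium_b_mid and nest_right below 0.012 m and height (world z) of medium_b_mid between 0.036 and 0.046 m and distance of any of medium_a_mid, medium_b_mid from where it was at the start of the episode below 0.02 m) or (horizontal distance between medium_b_mid and nest_left below 0.012 m and angle between each of medium_b_mid, medium_a_mid's own z axis and vertical below 0.06 rad and height (world z) of medium_b_mid between 0.036 and 0.046 m and horizontal distance between medium_a_mid and nest_right below 0.012 m and height (world z) of medium_a_mid between 0.036 and 0.046 m and distance of any of medium_b_mid, medium_a_mid from where it was at the start of the episode below 0.02 m) or (horizontal distance between tall_a_mid and nest_left below 0.012 m and angle between each of tall_a_mid, tall_b_mid's own z axis and vertical below 0.06 rad and height (world z) of tall_a_mid between 0.045 and 0.055 m and horizontal distance between tall_b_mid and nest_right below 0.012 m and height (world z) of tall_b_mid between 0.045 and 0.055 m and distance of any of tall_a_mid, tall_b_mid from where it was at the start of the episode below 0.02 m) or (horizontal distance between tall_b_mid and nest_left below 0.012 m and angle between each of tall_b_mid, tall_a_mid's own z axis and vertical below 0.06 rad and height (world z) of tall_b_mid between 0.045 and 0.055 m and horizontal distance between tall_a_mid and nest_right below 0.012 m and height (world z) of tall_a_mid between 0.045 and 0.055 m and distance of any of tall_b_mid, tall_a_mid from where it was at the start of the episode below 0.02 m))), for 0.2 s.
At the end, for the whole second after the job is handed in: Equal spacers upright within 12 mm of both nest centres, the first moved under 20 mm; rail flat on both, level within 0.03 rad, centred within 15 mm across and 25 mm along, aligned within 0.15 rad; jar upright on the bench over 65 mm from both nest centres; all spacers standing on the bench (all of step 1 and ((horizontal distance between short_a_mid and nest_left below 0.012 m and angle between each of short_a_mid, short_b_mid's own z axis and vertical below 0.06 rad and height (world z) of short_a_mid between 0.027 and 0.037 m and horizontal distance between short_b_mid and nest_right below 0.012 m and height (world z) of short_b_mid between 0.027 and 0.037 m and distance of any of short_a_mid, short_b_mid from where it was at the start of the episode below 0.02 m and height (world z) of rail_mid between 0.072 and 0.08 m) or (horizontal distance between short_b_mid and nest_left below 0.012 m and angle between each of short_b_mid, short_a_mid's own z axis and vertical below 0.06 rad and height (world z) of short_b_mid between 0.027 and 0.037 m and horizontal distance between short_a_mid and nest_right below 0.012 m and height (world z) of short_a_mid between 0.027 and 0.037 m and distance of any of short_b_mid, short_a_mid from where it was at the start of the episode below 0.02 m and height (world z) of rail_mid between 0.072 and 0.08 m) or (horizontal distance between medium_a_mid and nest_left below 0.012 m and angle between each of medium_a_mid, medium_b_mid's own z axis and vertical below 0.06 rad and height (world z) of medium_a_mid between 0.036 and 0.046 m and horizontal distance between medium_b_mid and nest_right below 0.012 m and height (world z) of medium_b_mid between 0.036 and 0.046 m and distance of any of medium_a_mid, medium_b_mid from where it was at the start of the episode below 0.02 m and height (world z) of rail_mid between 0.09 and 0.098 m) or (horizontal distance between medium_b_mid and nest_left below 0.012 m and angle between each of medium_b_mid, medium_a_mid's own z axis and vertical below 0.06 rad and height (world z) of medium_b_mid between 0.036 and 0.046 m and horizontal distance between medium_a_mid and nest_right below 0.012 m and height (world z) of medium_a_mid between 0.036 and 0.046 m and distance of any of medium_b_mid, medium_a_mid from where it was at the start of the episode below 0.02 m and height (world z) of rail_mid between 0.09 and 0.098 m) or (horizontal distance between tall_a_mid and nest_left below 0.012 m and angle between each of tall_a_mid, tall_b_mid's own z axis and vertical below 0.06 rad and height (world z) of tall_a_mid between 0.045 and 0.055 m and horizontal distance between tall_b_mid and nest_right below 0.012 m and height (world z) of tall_b_mid between 0.045 and 0.055 m and distance of any of tall_a_mid, tall_b_mid from where it was at the start of the episode below 0.02 m and height (world z) of rail_mid between 0.108 and 0.116 m) or (horizontal distance between tall_b_mid and nest_left below 0.012 m and angle between each of tall_b_mid, tall_a_mid's own z axis and vertical below 0.06 rad and height (world z) of tall_b_mid between 0.045 and 0.055 m and horizontal distance between tall_a_mid and nest_right below 0.012 m and height (world z) of tall_a_mid between 0.045 and 0.055 m and distance of any of tall_b_mid, tall_a_mid from where it was at the start of the episode below 0.02 m and height (world z) of rail_mid between 0.108 and 0.116 m)) and x of rail_mid in the frame of jig between -0.015 and 0.015 m and y of rail_mid in the frame of jig between -0.025 and 0.025 m and angle between the x axis of rail_mid and the y axis of jig, either way round below 0.15 rad and angle between rail_mid's own x axis and vertical between 1.5408 and 1.6008 rad and (angle between rail_mid's own z axis and vertical below 0.05 rad or angle between rail_mid's own z axis and vertical above 3.09 rad) and angle between each of short_a_mid, short_b_mid, medium_a_mid, medium_b_mid, tall_a_mid, tall_b_mid's own z axis and vertical below 0.1 rad and height (world z) of each of short_a_mid, short_b_mid below 0.038 m and height (world z) of each of medium_a_mid, medium_b_mid below 0.047 m and height (world z) of each of tall_a_mid, tall_b_mid below 0.056 m); the robot touches nothing.
It fails at once if a spacer is knocked over (angle between any of short_a_mid, short_b_mid, medium_a_mid, medium_b_mid, tall_a_mid, tall_b_mid's own z axis and vertical above 0.7 rad).
It fails at once if the glue bottle, tape, pliers or cork block is moved by more than 40 mm (distance of any of glue_mid, tape_mid, pliers_mid, cork_mid from where it was at the start of the episode above 0.04 m).
It also fails if it takes over 72 s, if anything falls off the work surface, if the arm or the gripper's body presses on something with over 40 N, if the wrist force passes 120 N, or if a joint passes its speed limit or range.

## Working session

There is one attempt and no reset: what is moved stays moved. The work goes in short steps, Python scripts to look and compute and a tool call to move; the robot and the scene stay as the last step left them, time stands still between calls to the robot, and variables do not carry over. Pictures are saved under pics/ and viewed, and the job is handed in when it is done.

Besides the shell and the picture viewer there is one more tool, called after ">>>" as name(argument=value, ...), one argument or row to a line, values as JSON. step_arm: Moves the arm, as the interface text tells. Its arguments: {"type":"object","properties":{"deltas":{"type":"array"},"squeeze":{"type":"number"}},"required":["deltas"]}

```bash
ls; mkdir -p pics; python3 - <<'E'
from station import *
import cv2,numpy as np
print(get_state())
for n in ['scene','top']:
    f=grab_frame(n)
    cv2.imwrite(f'pics/{n}0.png',f['pixels'][:,:,::-1])
    np.savez(f'{n}0.npz',**{k:v for k,v in f.items()})
    print(n,f['fx'],f['cx'],f['view'].round(3).tolist())
E
```

```text
pics
{'t': 0.0, 'q': array([ 1.54609634e+00,  3.59355573e-01,  1.10742363e-02, -3.51329790e-04,
       -1.22411503e+00, -2.88099754e-01]), 'qd': array([ 1.06992078e-04,  3.39464747e-05, -1.60866626e-03, -4.60832300e-04,
        1.11120707e-03, -3.71858010e-04]), 'joint_efforts': array([-3.99249475e-04, -5.82712662e+01,  2.93063700e+01,  6.99740991e+00,
        6.98400821e-03, -1.65924876e-04]), 'eef_pos': array([0.20759483, 0.64179909, 0.2426494 ]), 'ee_rot': array([ 0.08456724,  1.56916255, -1.79914847]), 'force': array([ 0.29277125, -1.36554986,  0.20294729]), 'moment': array([-0.01255864, -0.00674482,  0.05964508]), 'width': 0.08775198626120603}
scene 454.9870910801244 318.75341698328157 [[0.815, -0.579, 0.008, -0.406], [-0.282, -0.409, -0.868, 0.253], [0.506, 0.705, -0.497, 0.979], [0.0, 0.0, 0.0, 1.0]]
top 479.82988552649726 320.9375746287466 [[0.022, -1.0, 0.0, 0.073], [-0.987, -0.022, -0.157, 0.579], [0.157, 0.003, -0.988, 1.697], [0.0, 0.0, 0.0, 1.0]]
```

View pics/scene0.png

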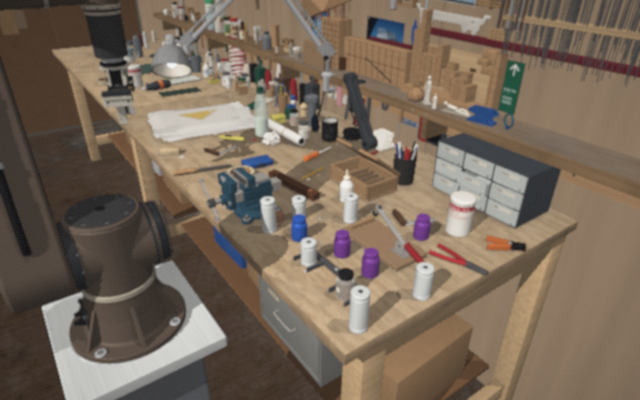

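View pics/top0.png

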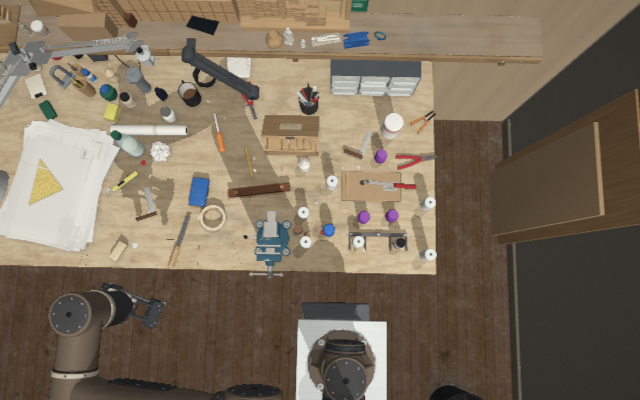

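The top view shows the jig at (378,241) with a spacer in its left nest (359,242) and the jar in its right nest (401,243). The free spacers are at (332,182), (303,212), (306,242), (429,204) and (430,255), and the rail is at (259,189). The look-alike jars are blue (328,230) and purple (364,216), (392,215), (381,156).

```bash
cat > h.py <<'E'
from station import *
import cv2,numpy as np
def cloud(f,T=None):
    # world points HxWx3
    z=f['range_z'].astype(float); v,u=np.mgrid[0:400,0:640]
    P=np.stack([(u-f['cx'])/f['fx']*z,(v-f['cy'])/f['fy']*z,z],-1)
    M=np.linalg.inv(f['view']) if T is None else T
    W=P@M[:3,:3].T+M[:3,3]; W[z<=0]=np.nan
    return W
def tool():
    from scipy.spatial.transform import Rotation as R
    s=get_state(); T=np.eye(4); T[:3,:3]=R.from_euler('xyz',s['ee_rot']).as_matrix(); T[:3,3]=s['eef_pos']; return T
def proj(f,p):
    c=f['view']@np.append(p,1); return np.array([f['fx']*c[0]/c[2]+f['cx'],f['fy']*c[1]/c[2]+f['cy']])
E
python3 - <<'E'
from h import *
for n in ['top','scene']:
    f=grab_frame(n); W=cloud(f)
    for th in ['short_a_mid','medium_a_mid','tall_a_mid','jar','rail_mid','jig','glue_mid','tape_mid','pliers_mid','cork_mid']:
        for d in masks_of(th,n)[:6]:
            if d['conf']<.3: continue
            w=W[d['mask']]; w=w[~np.isnan(w[:,0])]
            if len(w)<5: continue
            zt=np.percentile(w[:,2],95); t=w[w[:,2]>zt-.008]
            print(n,th,round(d['conf'],2),[int(x) for x in d['extent']],'ztop',zt.round(3),'xy',np.median(t[:,:2],0).round(3),((t.max(0)+t.min(0))/2)[:2].round(3))
E
```

```text
top short_a_mid 0.68 [417, 248, 437, 262] ztop 0.104 xy [ 0.39  -0.294] [ 0.39  -0.295]
top short_a_mid 0.42 [301, 206, 311, 217] ztop 0.07 xy [0.533 0.153] [0.531 0.15 ]
top medium_a_mid 0.64 [326, 180, 337, 191] ztop 0.088 xy [0.647 0.052] [0.646 0.05 ]
top tall_a_mid 0.45 [416, 247, 435, 262] ztop 0.104 xy [ 0.39  -0.294] [ 0.39  -0.295]
top jar 0.73 [199, 206, 224, 229] ztop 0.03 xy [0.507 0.474] [0.507 0.482]
top jar 0.7 [385, 206, 399, 221] ztop 0.071 xy [ 0.53  -0.168] [ 0.531 -0.17 ]
top jar 0.68 [391, 235, 404, 250] ztop 0.072 xy [ 0.432 -0.196] [ 0.431 -0.198]
top jar 0.63 [324, 224, 334, 234] ztop 0.072 xy [0.474 0.057] [0.473 0.057]
top jar 0.51 [376, 150, 387, 163] ztop 0.071 xy [ 0.752 -0.128] [ 0.752 -0.13 ]
top jar 0.43 [359, 212, 371, 221] ztop 0.074 xy [ 0.521 -0.069] [ 0.523 -0.067]
top rail_mid 0.78 [225, 180, 289, 201] ztop 0.031 xy [0.618 0.318] [0.618 0.319]
top jig 0.68 [360, 238, 405, 234] ztop 0.017 xy [ 0.462 -0.189] [ 0.46  -0.147]
top glue_mid 0.61 [297, 161, 309, 171] ztop 0.089 xy [0.71  0.154] [0.712 0.156]
top tape_mid 0.82 [199, 203, 226, 228] ztop 0
[... 674 characters left out ...]
745 -0.136] [ 0.749 -0.135]
scene jar 0.63 [333, 228, 354, 260] ztop 0.067 xy [ 0.518 -0.075] [ 0.518 -0.072]
scene jar 0.56 [336, 267, 355, 300] ztop 0.067 xy [ 0.425 -0.204] [ 0.426 -0.202]
scene rail_mid 0.91 [267, 167, 321, 201] ztop 0.024 xy [0.613 0.3  ] [0.567 0.314]
scene jig 0.74 [293, 252, 349, 307] ztop 0.013 xy [ 0.452 -0.085] [ 0.433 -0.127]
scene glue_mid 0.53 [338, 169, 355, 202] ztop 0.084 xy [0.707 0.146] [0.674 0.111]
scene tape_mid 0.53 [228, 164, 252, 178] ztop 0.125 xy [0.4   0.294] [0.401 0.293]
scene pliers_mid 0.86 [426, 246, 489, 276] ztop 0.012 xy [ 0.748 -0.264] [ 0.735 -0.268]
scene pliers_mid 0.37 [293, 255, 351, 303] ztop 0.012 xy [ 0.452 -0.084] [ 0.433 -0.127]
```

```bash
python3 - <<'E'
from h import *
seeds={'A':(332,182),'B':(303,212),'C':(306,242),'nest':(359,242),'D':(429,204),'E':(430,255),'jar':(401,243)}
ft=grab_frame('top');Wt=cloud(ft); fs=grab_frame('scene');Ws=cloud(fs)
for k,(u,v) in seeds.items():
    p=Wt[v-3:v+4,u-3:u+4].reshape(-1,3); c=p[p[:,2]>.04].mean(0)[:2]
    for n,W in(('top',Wt),('scene',Ws)):
        P=W.reshape(-1,3); P=P[np.hypot(P[:,0]-c[0],P[:,1]-c[1])<.035]; P=P[P[:,2]>.04]
        if len(P)<5: print(k,n,'none');continue
        z=np.percentile(P[:,2],92); t=P[P[:,2]>z-.006]
        (cx,cy),r=cv2.minEnclosingCircle(t[:,:2].astype(np.float32))
        print(k,n,len(t),'z',z.round(3),'ctr',round(cx,3),round(cy,3),'r',round(r,3),'mean',t[:,:2].mean(0).round(3))
img=cv2.resize(ft['pixels'][170:290,280:450,::-1],None,fx=4.6,fy=4.6,interpolation=cv2.INTER_CUBIC);cv2.imwrite('pics/t1.png',img)
img=cv2.resize(fs['pixels'][180:340,230:450,::-1],None,fx=3.6,fy=3.6,interpolation=cv2.INTER_CUBIC);cv2.imwrite('pics/s1.png',img)
E
```

```text
A top 59 z 0.086 ctr 0.645 0.05 r 0.02 mean [0.647 0.05 ]
A scene 92 z 0.081 ctr 0.645 0.046 r 0.022 mean [0.641 0.045]
B top 54 z 0.069 ctr 0.532 0.151 r 0.019 mean [0.532 0.151]
B scene 82 z 0.064 ctr 0.526 0.148 r 0.022 mean [0.527 0.145]
C top 68 z 0.104 ctr 0.424 0.139 r 0.02 mean [0.424 0.138]
C scene 102 z 0.099 ctr 0.42 0.133 r 0.021 mean [0.42  0.133]
nest top 64 z 0.067 ctr 0.432 -0.047 r 0.02 mean [ 0.432 -0.048]
nest scene 129 z 0.064 ctr 0.431 -0.052 r 0.022 mean [ 0.427 -0.054]
D top 45 z 0.086 ctr 0.575 -0.299 r 0.019 mean [ 0.575 -0.301]
D scene 177 z 0.082 ctr 0.572 -0.303 r 0.021 mean [ 0.57  -0.305]
E top 47 z 0.104 ctr 0.391 -0.295 r 0.019 mean [ 0.392 -0.293]
E scene 227 z 0.1 ctr 0.387 -0.299 r 0.021 mean [ 0.385 -0.3  ]
jar top 46 z 0.071 ctr 0.432 -0.198 r 0.017 mean [ 0.431 -0.196]
jar scene 143 z 0.067 ctr 0.428 -0.202 r 0.019 mean [ 0.427 -0.203]
```

View pics/t1.png

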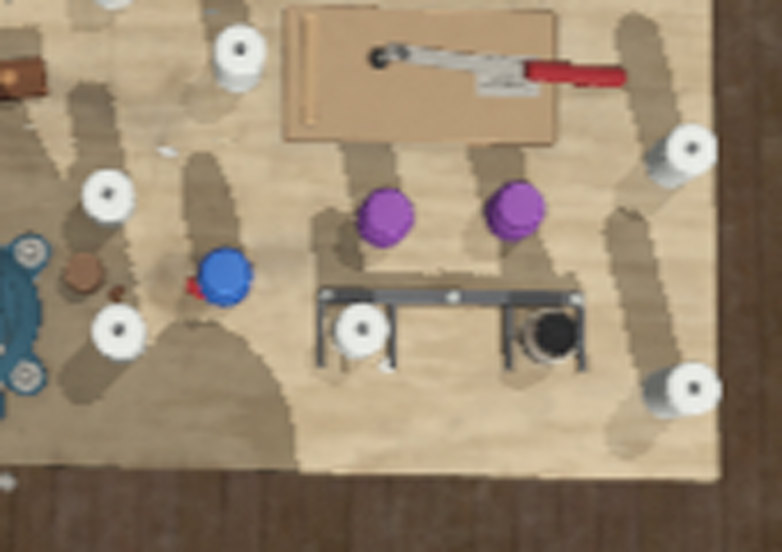

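View pics/s1.png

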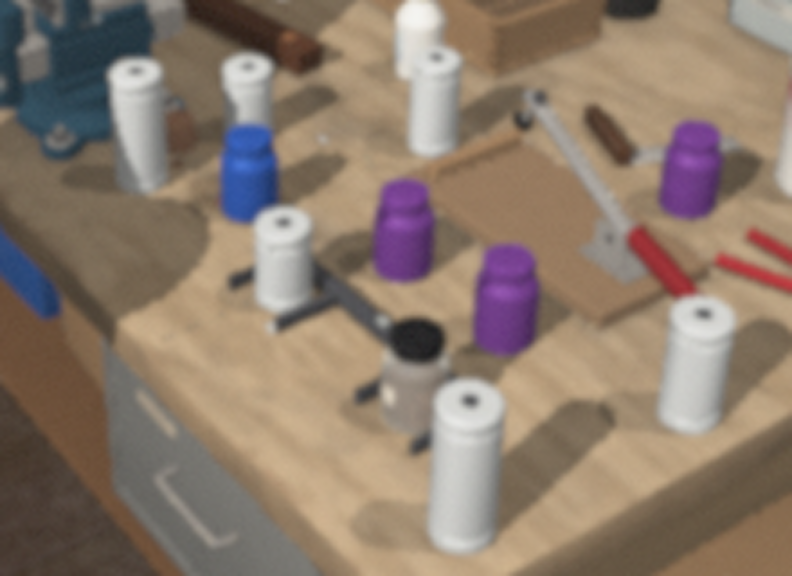

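```bash
python3 - <<'E'
from h import *
T=tool();print(T.round(3))
f=grab_frame('top');W=cloud(f); f2=grab_frame('scene'); W2=cloud(f2)
P=np.concatenate([(W-[.002,.002,.0045]).reshape(-1,3),(W2+[.002,.002,0]).reshape(-1,3)]);P=P[~np.isnan(P[:,0])]
S=1000;H=np.zeros((500,800)) # x .32-.82 , y .45 .. -.35
ix=((P[:,0]-.32)*S).astype(int);iy=((.45-P[:,1])*S).astype(int)
m=(ix>=0)&(ix<500)&(iy>=0)&(iy<800)&(P[:,2]<.3)
np.maximum.at(H,(499-ix[m],iy[m]),P[m,2])
H=cv2.dilate(H.astype(np.float32),np.ones((5,5)))
img=cv2.applyColorMap((np.clip(H/.15,0,1)*255).astype(np.uint8),cv2.COLORMAP_TURBO)
for i in range(0,500,50):
    cv2.line(img,(0,499-i),(799,499-i),(255,255,255) ,1);cv2.putText(img,f'{.32+i/S:.2f}',(0,499-i),0,.4,(255,255,255),1)
for j in range(0,800,50):
    cv2.line(img,(j,0),(j,499),(255,255,255),1);cv2.putText(img,f'{.45-j/S:.2f}',(j,495),0,.35,(255,255,255),1)
cv2.imwrite('pics/hm.png',img)
# rail
d=masks_of('rail_mid','top')[0]
def rect(W,mask,zl,zh):
    w=W[mask];w=w[(w[:,2]>zl)&(w[:,2]<zh)];return cv2.minAreaRect(w[:,:2].astype(np.float32)),len(w)
f=grab_frame('top');print('rail top',rect(cloud(f),masks_of('rail_mid','top')[0]['mask'],.022,.04))
f=grab_frame('scene');print('rail scene',rect(cloud(f),masks_of('rail_mid','scene')[0]['mask'],.019,.03))
E
```

```text
[[ 0.     0.951 -0.308  0.208]
 [-0.    -0.308 -0.951  0.642]
 [-1.     0.     0.     0.244]
 [ 0.     0.     0.     1.   ]]
rail top (((0.6180229187011719, 0.31803348660469055), (0.030031843110919, 0.2249567210674286), 8.003283500671387), 324)
rail scene (((0.6151867508888245, 0.31417641043663025), (0.03539691120386124, 0.23054903745651245), 7.653456687927246), 308)
```

View pics/hm.png

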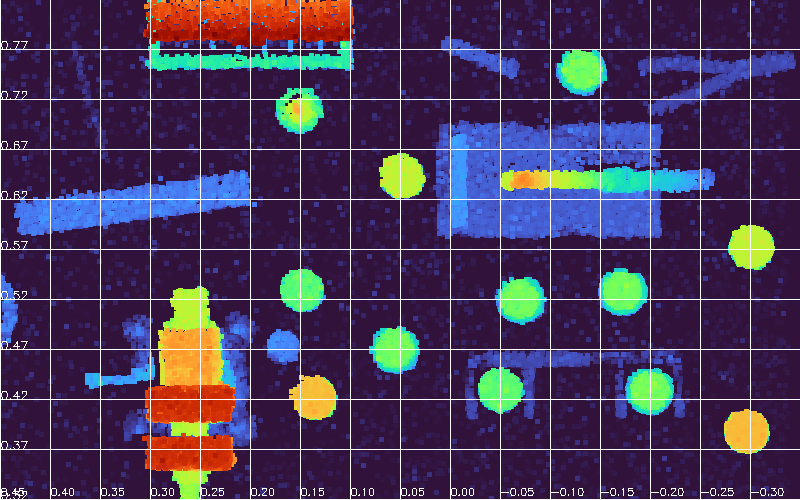

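```bash
cat >> h.py <<'E'
def go(x,y,z,jaw=None,T=None):
    T=tool() if T is None else T
    d=T[:3,:3].T@(np.array([x,y,z])-T[:3,3])*100
    cur=np.degrees(np.arctan2(T[1,2],T[0,2])); r=0
    if jaw is not None: r=-((jaw-cur+90)%180-90)
    print('at',T[:3,3].round(4),'jaw',cur.round(2),'tilt',T[:3,0].round(3),'-> delta',d.round(2),'roll',round(r,1),'rows>=',round(np.linalg.norm(d)/4.17,1))
E
python3 - <<'E'
from h import *
go(.56,.2,.25,-180)
E
```

```text
at [0.2077 0.6422 0.2436] jaw -107.92 tilt [ 0.  0. -1.] -> delta [-0.64 47.13 31.24] roll 72.1 rows>= 13.6
```

>>> step_arm(
  deltas=[
    [0, 47.1, 31.2, 72, 0],
    [0, 47.1, 31.2, 72, 0],
    [0, 47.1, 31.2, 72, 0],
    [0, 47.1, 31.2, 72, 0],
    [0, 47.1, 31.2, 72, 0],
    [0, 47.1, 31.2, 72, 0],
    [0, 47.1, 31.2, 72, 0],
    [0, 47.1, 31.2, 72, 0],
    [0, 47.1, 31.2, 72, 0],
    [0, 47.1, 31.2, 72, 0],
  ],
  squeeze=20,
)

```text
t: 2.48
eef_pos: [0.4683, 0.3147, 0.244]
ee_rot: [-2.243, 1.57, 0.901]
force: [0.0, 0.0, -0.0]
width: 0.0875
```

```bash
python3 - <<'E'
from h import *
print(get_state()['q'].round(2)); go(.45,-.14,.25,-180)
E
```

```text
[ 0.94  0.18 -0.24  0.   -1.16 -0.94]
at [0.4683 0.3147 0.244 ] jaw -179.87 tilt [ 0.001  0.001 -1.   ] -> delta [-0.63 45.46  1.93] roll 0.1 rows>= 10.9
```

>>> step_arm(
  deltas=[
    [0, 20, -4, 0, 0],
    [0, 20, -4, 0, 0],
    [0, 20, -4, 0, 0],
    [0, 20, -4, 0, 0],
    [0, 45, 1.5, 0, 0],
    [0, 45, 1.5, 0, 0],
    [0, 45, 1.5, 0, 0],
    [0, 45, 1.5, 0, 0],
    [0, 45, 1.5, 0, 0],
    [0, 45, 1.5, 0, 0],
  ],
)

```text
t: 3.32
eef_pos: [0.4616, -0.0955, 0.2441]
ee_rot: [-2.99, 1.57, 0.16]
force: [1.8, 0.4, 0.8]
width: 0.0877
```

```bash
python3 - <<'E'
from h import *
T=tool(); f=grab_frame('wrist'); print(f['fx'],f['cx'],f['cy'],f['hand_eye'].round(3))
go(.45,-.2,.25,-180,T)
cv2.imwrite('pics/w1.png',f['pixels'][:,:,::-1])
np.savez('w1.npz',T=T@f['hand_eye'],**f)
E
```

```text
344.45630206689833 319.43456358666907 201.2753858696856 [[-0.001 -0.301  0.954 -0.14 ]
 [-0.    -0.954 -0.301  0.082]
 [ 1.    -0.     0.001  0.001]
 [ 0.     0.     0.     1.   ]]
at [ 0.4616 -0.0955  0.2441] jaw -179.51 tilt [ 0.001  0.    -1.   ] -> delta [-0.6  10.44  1.25] roll 0.5 rows>= 2.5
```

View pics/w1.png

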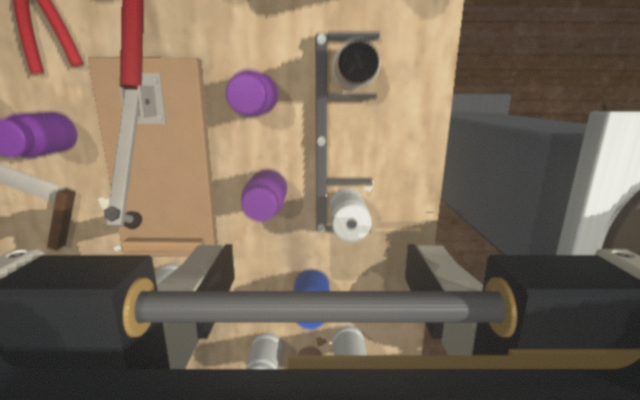

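The wrist picture shows the jig strip at column ~321. The jar is in the upper nest at (357,62), the short spacer in the other at (351,216), and the purple look-alikes are to the left at (251,93) and (264,195).

```bash
cat >> h.py <<'E'
def top_of(W,c,rad=.035,zmin=.04,band=.006,pct=92):
    P=W.reshape(-1,3);P=P[~np.isnan(P[:,0])];P=P[np.hypot(P[:,0]-c[0],P[:,1]-c[1])<rad];P=P[P[:,2]>zmin]
    if len(P)<5: return None
    z=np.percentile(P[:,2],pct);t=P[P[:,2]>z-band];(cx,cy),r=cv2.minEnclosingCircle(t[:,:2].astype(np.float32))
    return f'n{len(t)} z{z:.4f} ctr {cx:.4f} {cy:.4f} r{r:.4f} mean {t[:,0].mean():.4f} {t[:,1].mean():.4f}'
E
python3 - <<'E'
import sys
from h import *
f=dict(np.load('w1.npz'));W=cloud(f,f['T'])
print('jar',top_of(W,(.43,-.2)));print('sp',top_of(W,(.43,-.05)))
P=W.reshape(-1,3);P=P[~np.isnan(P[:,0])]
b=P[(P[:,0]>.36)&(P[:,0]<.5)&(P[:,1]<-.08)&(P[:,1]>-.3)];lo=b[(b[:,2]<.006)];print('bench z',np.median(lo[:,2]))
# jig walls
w=P[(P[:,2]>.008)&(P[:,2]<.016)&(P[:,0]>.39)&(P[:,0]<.48)&(P[:,1]>-.25)&(P[:,1]<.0)]
print('jig rect',cv2.minAreaRect(w[:,:2].astype(np.float32)))
s=w[(w[:,1]<-.10)&(w[:,1]>-.15)];print('strip x',np.percentile(s[:,0],[3,97]),len(s), np.polyfit(s[:,1],s[:,0],1))
wf=w[(w[:,0]<.445)];h,e=np.histogram(wf[:,1],np.arange(-.25,0,.004));print([(round(float(a),3),int(n)) for a,n in zip(e,h) if n])
# jar profile
J=P[np.hypot(P[:,0]-.43,P[:,1]+.2)<.03]
for z in np.arange(.015,.07,.006):
    q=J[abs(J[:,2]-z)<.003]; 
    if len(q): print(z.round(3),len(q),'xrange',q[:,0].min().round(3),q[:,0].max().round(3))
E
```

```text
jar n1401 z0.0673 ctr 0.4282 -0.2016 r0.0180 mean 0.4283 -0.2016
sp n1176 z0.0642 ctr 0.4288 -0.0512 r0.0203 mean 0.4292 -0.0525
bench z -0.0007271277700356127
jig rect ((0.4337019622325897, -0.12692855298519135), (0.06394010037183762, 0.21223580837249756), 0.5755820274353027)
strip x [0.45370573 0.46473772] 519 [-0.02028195  0.45681084]
[(-0.234, 164), (-0.23, 128), (-0.19, 1), (-0.186, 3), (-0.182, 2), (-0.178, 81), (-0.174, 163), (-0.086, 76), (-0.082, 130), (-0.078, 24), (-0.074, 16), (-0.07, 23), (-0.066, 10), (-0.026, 4), (-0.022, 3)]
0.015 42 xrange 0.416 0.459
0.021 16 xrange 0.425 0.45
0.027 11 xrange 0.426 0.449
0.033 14 xrange 0.429 0.45
0.039 10 xrange 0.44 0.45
0.045 162 xrange 0.407 0.45
0.051 336 xrange 0.407 0.449
0.057 17 xrange 0.431 0.445
0.063 496 xrange 0.411 0.446
0.069 908 xrange 0.411 0.445
```

```bash
python3 - <<'E'
from h import *
go(.4285,-.2018,.12,-180); go(.4285,-.2018,.035,-180)
E
```

```text
at [ 0.4599 -0.1006  0.2439] jaw -179.68 tilt [-0.    -0.001 -1.   ] -> delta [12.4  10.09  3.19] roll 0.3 rows>= 3.9
at [ 0.4599 -0.1006  0.2439] jaw -179.68 tilt [-0.    -0.001 -1.   ] -> delta [20.9  10.08  3.19] roll 0.3 rows>= 5.6
```

>>> step_arm(
  deltas=[
    [3, 10.1, 3.2, 0, 0.1],
    [12.4, 10.1, 3.2, 0, 0.1],
    [12.4, 10.1, 3.2, 0, 0.1],
    [12.4, 10.1, 3.2, 0, 0.1],
    [12.4, 10.1, 3.2, 0, 0.1],
    [12.4, 10.1, 3.2, 0, 0.1],
    [12.4, 10.1, 3.2, 0, 0.1],
    [12.4, 10.1, 3.2, 0, 0.1],
    [12.4, 10.1, 3.2, 0, 0.1],
    [12.4, 10.1, 3.2, 0, 0.1],
  ],
)

```text
t: 4.2
eef_pos: [0.4324, -0.1944, 0.1209]
ee_rot: [3.085, 1.568, -0.047]
force: [0.5, 0.1, -0.9]
width: 0.079
```

```bash
python3 - <<'E'
from h import *
go(.4285,-.2018,.035,-180)
E
```

```text
at [ 0.4324 -0.1944  0.1209] jaw -179.47 tilt [ 0.003 -0.    -1.   ] -> delta [8.59 0.74 0.42] roll 0.5 rows>= 2.1
```

>>> step_arm(
  deltas=[
    [2, 0.7, 0.4, 0, 0.1],
    [2, 0.7, 0.4, 0, 0.1],
    [2, 0.7, 0.4, 0, 0.1],
    [2, 0.7, 0.4, 0, 0.1],
    [2, 0.7, 0.4, 0, 0.1],
    [2, 0.7, 0.4, 0, 0.1],
    [2, 0.7, 0.4, 0, 0.1],
    [2, 0.7, 0.4, 0, 0.1],
    [2, 0.7, 0.4, 0, 0.1],
    [2, 0.7, 0.4, 0, 0.1],
  ],
)

```text
t: 5.03
eef_pos: [0.4273, -0.202, 0.0996]
ee_rot: [3.004, 1.571, -0.13]
force: [-0.1, -0.5, 0.5]
width: 0.0788
```

```bash
python3 - <<'E'
from h import *
go(.4285,-.2018,.035,-180)
E
```

```text
at [ 0.4273 -0.202   0.0996] jaw -179.54 tilt [ 0. -0. -1.] -> delta [ 6.46 -0.02 -0.12] roll 0.5 rows>= 1.6
```

>>> step_arm(
  deltas=[
    [2.2, 0, -0.1, 0, 0.1],
    [4.4, 0, -0.1, 0, 0.1],
    [6.4, 0, -0.1, 0, 0.1],
    [6.4, 0, -0.1, 0, 0.1],
    [6.4, 0, -0.1, 0, 0.1],
    [6.4, 0, -0.1, 0, 0.7],
    [6.4, 0, -0.1, 0, 0.7],
    [6.4, 0, -0.1, 0, 0.7],
    [6.4, 0, -0.1, 0, 0.7],
    [6.4, 0, -0.1, 0, 0.7],
  ],
)

```text
t: 5.87
eef_pos: [0.4286, -0.202, 0.0362]
ee_rot: [3.083, 1.57, -0.051]
force: [0.3, -0.2, -0.2]
width: 0.0511
```

```bash
python3 - <<'E'
from h import *
go(.481,-.272,.12,-90);go(.481,-.272,.036,-90);print(get_state()['width'],get_state()['q'].round(2))
T=tool();f=grab_frame('wrist');cv2.imwrite('pics/w2.png',f['pixels'][:,:,::-1]);W=cloud(f,T@f['hand_eye'])
print(top_of(W,(.573,-.30)),'|',top_of(W,(.389,-.297)))
E
```

```text
at [ 0.4286 -0.202   0.0362] jaw -179.54 tilt [ 0.001 -0.    -1.   ] -> delta [-8.37  7.04 -5.2 ] roll -89.5 rows>= 2.9
at [ 0.4286 -0.202   0.0362] jaw -179.54 tilt [ 0.001 -0.    -1.   ] -> delta [ 0.03  7.04 -5.19] roll -89.5 rows>= 2.1
0.05107953474730346 [-0.02  0.28 -0.68  0.   -0.61  0.03]
None | n19133 z0.1000 ctr 0.3875 -0.2978 r0.0205 mean 0.3888 -0.2925
```

View pics/w2.png

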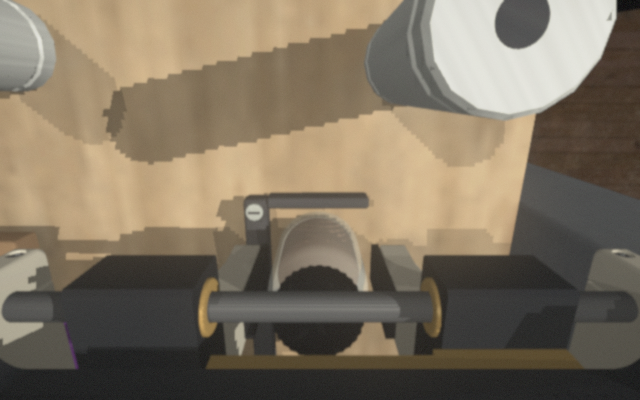

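The jar stands centred between the fingers at (320,290). The spot above it, in the shadow band at (240,110), is free, with the tall spacer E at the upper right.

>>> step_arm(
  deltas=[
    [0, 0, 0, 0, 0.8],
    [0, 0, 0, 0, 0.8],
    [0, 0, 0, 0, 0.8],
    [-0.5, 0, 0, 0, 0.8],
    [-1.5, 0, 0, 0, 0.8],
    [-3, 0, 0, 0, 0.8],
    [-5, 0, 0, 0, 0.8],
    [-7, 0, 0, 0, 0.8],
    [-8.4, 0, 0, 0, 0.8],
    [-8.4, 0, 0, 0, 0.8],
  ],
)

```text
t: 6.75
eef_pos: [0.4296, -0.2022, 0.1224]
ee_rot: [3.003, 1.566, -0.13]
force: [0.7, 0.3, -0.9]
width: 0.0429
```

```bash
python3 - <<'E'
from h import *
go(.481,-.272,.12,-90);print(get_state()['width'],get_state()['q'].round(2))
E
```

```text
at [ 0.4296 -0.2022  0.1224] jaw -179.52 tilt [ 0.004 -0.001 -1.   ] -> delta [ 0.26  7.02 -5.08] roll -89.5 rows>= 2.1
0.0429134957771405 [-0.02  0.15 -0.59  0.   -0.83  0.03]
```

>>> step_arm(
  deltas=[
    [0.2, 2, -1.5, -90, 0.8],
    [0.2, 7, -5.1, -90, 0.8],
    [0.2, 7, -5.1, -90, 0.8],
    [0.2, 7, -5.1, -90, 0.8],
    [0.2, 7, -5.1, -90, 0.8],
    [0.2, 7, -5.1, -90, 0.8],
    [0.2, 7, -5.1, -90, 0.8],
    [0.2, 7, -5.1, -90, 0.8],
    [0.2, 7, -5.1, -90, 0.8],
    [0.2, 7, -5.1, -90, 0.8],
  ],
)

```text
t: 7.58
eef_pos: [0.479, -0.2713, 0.1165]
ee_rot: [-1.623, 1.569, 2.778]
force: [-0.2, 0.6, -1.5]
width: 0.0432
```

```bash
python3 - <<'E'
from h import *
go(.481,-.272,.0365,-90);print(get_state()['width'],get_state()['q'].round(2))
E
```

```text
at [ 0.479  -0.2713  0.1165] jaw -107.85 tilt [-0.002  0.001 -1.   ] -> delta [8.   0.23 0.  ] roll -17.8 rows>= 1.9
0.04315316016072353 [-0.16  0.28 -0.43 -0.   -0.87  1.42]
```

>>> step_arm(
  deltas=[
    [0, 0.2, 0, -18, 0.8],
    [1, 0.2, 0, -18, 0.8],
    [3, 0.2, 0, -18, 0.8],
    [5, 0.2, 0, -18, 0.8],
    [6.5, 0.2, 0, -18, 0.8],
    [7.2, 0.2, 0, -18, 0.8],
    [7.6, 0.2, 0, -18, 0.8],
    [7.9, 0.2, 0, -18, 0.8],
    [7.9, 0.2, 0, -18, 0.8],
    [7.9, 0.2, 0, -18, 0.8],
  ],
)

```text
t: 8.42
eef_pos: [0.4821, -0.2723, 0.0391]
ee_rot: [1.322, 1.57, -0.251]
force: [0.0, 1.0, -0.5]
width: 0.0428
```

```bash
python3 - <<'E'
from h import *
go(.481,-.272,.0365,-90);s=get_state();print(s['width'],s['force'])
E
```

```text
at [ 0.4821 -0.2723  0.0391] jaw -90.17 tilt [ 0.001 -0.    -1.   ] -> delta [ 0.26 -0.11 -0.03] roll -0.2 rows>= 0.1
0.04282482541370143 [ 0.0317771   1.00495692 -0.4631051 ]
```

>>> step_arm(
  deltas=[
    [0.1, 0, 0, 0, 0.8],
    [0.2, 0, 0, 0, 0.8],
    [0.3, 0, 0, 0, 0.8],
    [0.3, 0, 0, 0, 0.8],
    [0.3, 0, 0, 0, 0.8],
    [0.3, 0, 0, 0, 0.2],
    [0.3, 0, 0, 0, 0.2],
    [0.3, 0, 0, 0, 0.2],
    [0.3, 0, 0, 0, 0.2],
    [0.3, 0, 0, 0, 0.2],
  ],
)

```text
t: 9.25
eef_pos: [0.4816, -0.2722, 0.0355]
ee_rot: [-1.662, 1.571, 3.048]
force: [-1.3, 0.4, -0.4]
width: 0.0685
```

```bash
python3 - <<'E'
from h import *
go(.481,-.272,.16,-90);s=get_state();print(s['width'],s['force'])
E
```

```text
at [ 0.4816 -0.2722  0.0355] jaw -90.18 tilt [-0.  0. -1.] -> delta [-12.45  -0.06  -0.02] roll -0.2 rows>= 3.0
0.06848391947463589 [-1.31253332  0.44433158 -0.37776388]
```

>>> step_arm(
  deltas=[
    [-2, 0, 0, 0, 0.2],
    [-5, 0, 0, 0, 0.2],
    [-9, 0, 0, 0, 0.2],
    [-13, 0, 0, 0, 0.2],
    [-17, 0, 0, 0, 0.2],
    [-19, 0, -3, 0, 0.2],
    [-20, 0, -7, 0, 0.2],
    [-20, 0, -11, 0, 0.2],
    [-20, -1, -15, 0, 0.2],
    [-20, -1, -19, 0, 0.2],
  ],
)

```text
t: 10.08
eef_pos: [0.4707, -0.0808, 0.2359]
ee_rot: [2.521, 1.57, 0.946]
force: [0.8, 0.4, -0.7]
width: 0.0704
```

```bash
python3 - <<'E'
from h import *
f=grab_frame('top');W=cloud(f);print('jar top',top_of(W-[.002,.002,.0045],(.481,-.272)))
f2=grab_frame('scene');W=cloud(f2);print('jar scene',top_of(W+[.002,.002,0],(.481,-.272)))
a=cv2.resize(f2['pixels'][200:340,260:460,::-1],None,fx=3,fy=3);cv2.imwrite('pics/s2.png',a)
go(.44,.12,.24,-90)
E
```

```text
jar top n47 z0.0657 ctr 0.4824 -0.2688 r0.0177 mean 0.4810 -0.2695
jar scene n154 z0.0668 ctr 0.4812 -0.2703 r0.0186 mean 0.4806 -0.2717
at [ 0.4722 -0.0779  0.2362] jaw -89.87 tilt [ 0.002  0.001 -1.   ] -> delta [ -0.37  -3.18 -19.8 ] roll 0.1 rows>= 4.8
```

View pics/s2.png

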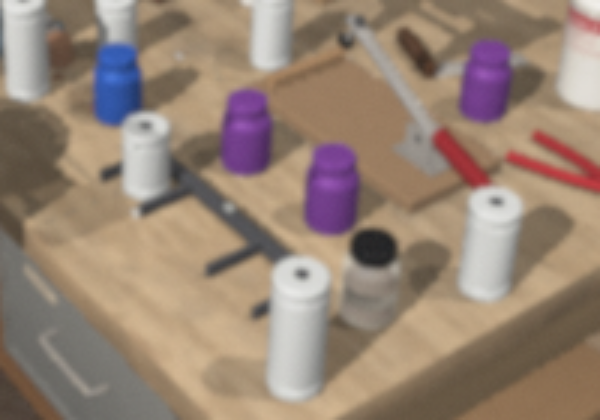

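The jar stands upright behind and right of the jig at crop (372,280), clear of both spacers. The right nest is empty. Next is the short spacer B.

>>> step_arm(
  deltas=[
    [0, -1, -4, 0, 0.2],
    [0, -2, -8, 0, 0.2],
    [0, -3, -12, 0, 0.2],
    [0, -3, -16, 0, 0.2],
    [0, -3, -20, 0, 0.2],
    [0, -3, -20.6, 0, 0.2],
    [0, -3, -20.6, 0, 0.2],
    [0, -3, -20.6, 0, 0.2],
    [0, -3, -20.6, 0, 0.2],
    [0, -3, -20.6, 0, 0.2],
  ],
)

```text
t: 11.02
eef_pos: [0.4429, 0.1228, 0.2355]
ee_rot: [-0.948, 1.571, -2.523]
force: [0.4, -0.1, -0.2]
width: 0.0703
```

```bash
python3 - <<'E'
from h import *
T=tool();f=grab_frame('wrist');cv2.imwrite('pics/w3.png',f['pixels'][:,:,::-1]);W=cloud(f,T@f['hand_eye'])
print('B',top_of(W,(.529,.150)));print('A',top_of(W,(.643,.048)));print('glue',top_of(W,(.71,.152)))
P=W.reshape(-1,3);P=P[~np.isnan(P[:,0])]
r=P[(P[:,2]>.019)&(P[:,2]<.029)&(P[:,0]>.57)&(P[:,0]<.66)&(P[:,1]>.205)&(P[:,1]<.45)]
print('rail',cv2.minAreaRect(r[:,:2].astype(np.float32)) if len(r)>5 else None,np.median(r[:,2]))
v=P[(P[:,2]>.04)&(P[:,2]<.2)&(P[:,1]>.18)&(P[:,1]<.35)&(P[:,0]>.3)&(P[:,0]<.56)]
for a in np.arange(.4,.56,.01):
    q=v[(v[:,0]>a)&(v[:,0]<a+.01)]
    if len(q)>3: print('vice x',a.round(2),'y',q[:,1].min().round(3),q[:,1].max().round(3),'z',q[:,2].max().round(3))
go(.529,.150,.12,-90,T)
E
```

```text
B n1725 z0.0642 ctr 0.5294 0.1477 r0.0201 mean 0.5297 0.1475
A None
glue None
rail ((0.6026803851127625, 0.3506309986114502), (0.018167847767472267, 0.1414957344532013), 6.422668933868408) 0.02305613824724423
vice x 0.4 y 0.217 0.301 z 0.134
vice x 0.41 y 0.217 0.301 z 0.135
vice x 0.42 y 0.217 0.301 z 0.135
vice x 0.43 y 0.219 0.35 z 0.134
vice x 0.44 y 0.23 0.349 z 0.108
vice x 0.45 y 0.23 0.282 z 0.109
vice x 0.46 y 0.23 0.282 z 0.109
vice x 0.47 y 0.23 0.282 z 0.109
vice x 0.48 y 0.23 0.288 z 0.108
vice x 0.49 y 0.234 0.283 z 0.084
vice x 0.5 y 0.243 0.276 z 0.083
vice x 0.51 y 0.243 0.276 z 0.085
vice x 0.52 y 0.243 0.275 z 0.083
at [0.4429 0.1228 0.2355] jaw -90.26 tilt [-0. -0. -1.] -> delta [11.55  8.6  -2.76] roll -0.3 rows>= 3.5
```

View pics/w3.png

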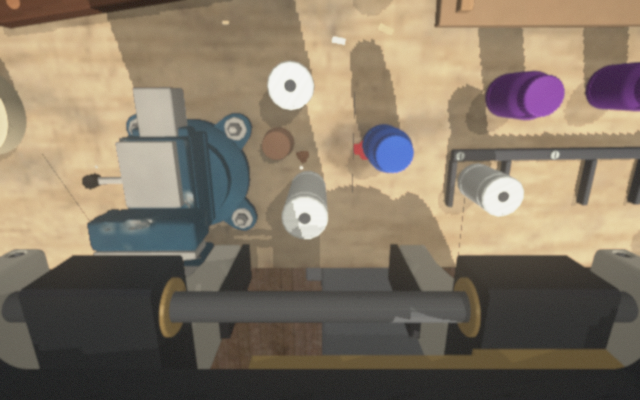

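The wrist view shows the candidate spacers. B at (290,85) measures 64 mm, matching the nest spacer at (503,197), while C at (305,217) measures 100 mm; A and D measured 82 and E 100. So B is the partner. It has clear ground all round, with the vice to its left.

```bash
python3 - <<'E'
from h import *
import numpy as np
a=cv2.imread('pics/w3.png')[20:260,220:420];cv2.imwrite('pics/w3c.png',cv2.resize(a,None,fx=2.4,fy=2.4))
go(.5294,.1477,.13,-100)
E
```

```text
at [0.4429 0.1228 0.2355] jaw -90.27 tilt [-0. -0. -1.] -> delta [10.55  8.63 -2.53] roll 9.7 rows>= 3.3
```

View pics/w3c.png

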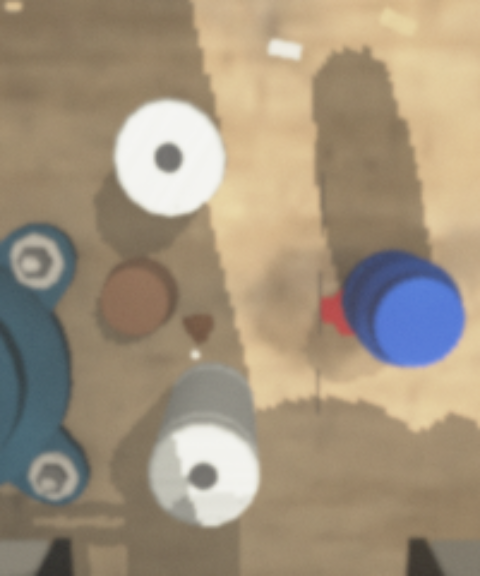

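>>> step_arm(
  deltas=[
    [0, 3, -1, 10, 0.2],
    [2, 6, -2, 10, 0.2],
    [6, 8.7, -2.5, 10, 0.2],
    [10.5, 8.7, -2.5, 10, 0.2],
    [10.5, 8.7, -2.5, 10, 0.2],
    [10.5, 8.7, -2.5, 10, 0.2],
    [10.5, 8.7, -2.5, 10, 0.2],
    [10.5, 8.7, -2.5, 10, 0.2],
    [10.5, 8.7, -2.5, 10, 0.2],
    [10.5, 8.7, -2.5, 10, 0.2],
  ],
)

```text
t: 11.9
eef_pos: [0.5306, 0.1492, 0.1328]
ee_rot: [2.319, 1.567, 0.571]
force: [0.4, 0.4, -0.9]
width: 0.0707
```

```bash
python3 - <<'E'
from h import *
go(.5294,.1477,.048,-100)
E
```

```text
at [0.5306 0.1492 0.1328] jaw -100.15 tilt [ 0.003  0.002 -1.   ] -> delta [ 8.48 -0.12  0.19] roll -0.2 rows>= 2.0
```

The crop confirms B (crop 168,157) as the short spacer, separate from the cork and the tall one C.

>>> step_arm(
  deltas=[
    [2.5, -0.1, 0.15, 0, 0.2],
    [5, -0.1, 0.15, 0, 0.2],
    [7.5, -0.1, 0.15, 0, 0.2],
    [8.4, -0.1, 0.15, 0, 0.2],
    [8.4, -0.1, 0.15, 0, 0.2],
    [8.4, -0.1, 0.15, 0, 0.8],
    [8.4, -0.1, 0.15, 0, 0.8],
    [8.4, -0.1, 0.15, 0, 0.8],
    [8.4, -0.1, 0.15, 0, 0.8],
    [8.4, -0.1, 0.15, 0, 0.8],
  ],
  squeeze=30,
)

```text
t: 12.73
eef_pos: [0.5292, 0.1477, 0.0475]
ee_rot: [2.346, 1.569, 0.598]
force: [0.3, 1.0, -0.1]
width: 0.0423
```

```bash
python3 - <<'E'
from h import *
go(.5294,.1477,.048,-100);s=get_state();print(s['width'],s['force'])
E
```

```text
at [0.5292 0.1477 0.0475] jaw -100.17 tilt [ 0.001  0.001 -1.   ] -> delta [-0.05  0.02 -0.01] roll -0.2 rows>= 0.0
0.04232247295985043 [ 0.27104746  0.99543284 -0.11160235]
```

>>> step_arm(
  deltas=[
    [0, 0, 0, 0, 0.8],
    [0, 0, 0, 0, 0.8],
    [0, 0, 0, 0, 0.8],
    [-0.5, 0, 0, 0, 0.8],
    [-2, 0, 0, 0, 0.8],
    [-4.5, 0, 0, 0, 0.8],
    [-7.5, 0, 0, 0, 0.8],
    [-11, 0, 0, 0, 0.8],
    [-13, 0, 0, 0, 0.8],
    [-13, 0, 0, 0, 0.8],
  ],
)

```text
t: 13.57
eef_pos: [0.5308, 0.1483, 0.1816]
ee_rot: [2.225, 1.563, 0.477]
force: [0.6, 0.1, -2.4]
width: 0.0394
```

```bash
python3 - <<'E'
from h import *
go(.4289,-.2019,.17,-179);s=get_state();print(s['width'],s['force'],s['q'].round(2))
E
```

```text
at [0.5308 0.1483 0.1816] jaw -100.14 tilt [ 0.007  0.003 -1.   ] -> delta [ 0.97 -3.87 36.27] roll 78.9 rows>= 8.8
0.039432153344198854 [ 0.6134994   0.05702193 -2.41971413] [ 0.63  0.2  -0.36  0.   -1.    0.76]
```

>>> step_arm(
  deltas=[
    [0, -0.4, 2, 79, 0.8],
    [0, -1, 5, 79, 0.8],
    [0, -2, 9, 79, 0.8],
    [0, -2, 13, 79, 0.8],
    [0, -2, 17, 79, 0.8],
    [0, -2, 21, 79, 0.8],
    [0, -3, 25, 79, 0.8],
    [0, -3, 29, 79, 0.8],
    [0, -3.9, 33, 79, 0.8],
    [0, -3.9, 36.3, 79, 0.8],
  ],
)

```text
t: 14.4
eef_pos: [0.4232, -0.2047, 0.1759]
ee_rot: [-0.514, 1.569, 2.764]
force: [0.9, 0.6, -2.3]
width: 0.0398
```

```bash
python3 - <<'E'
from h import *
go(.4289,-.2019,.12,-179);s=get_state();print(s['width'],s['force'],s['q'].round(2))
E
```

```text
at [ 0.4232 -0.2047  0.1759] jaw -172.2 tilt [-0.002  0.001 -1.   ] -> delta [ 5.59 -0.2  -0.61] roll 6.8 rows>= 1.3
0.039806974323020584 [ 0.91273131  0.5797217  -2.3399388 ] [-0.03  0.08 -0.52 -0.   -0.97  0.17]
```

>>> step_arm(
  deltas=[
    [0, -0.2, -0.6, 6.8, 0.8],
    [1, -0.2, -0.6, 6.8, 0.8],
    [3, -0.2, -0.6, 6.8, 0.8],
    [5, -0.2, -0.6, 6.8, 0.8],
    [7, -0.2, -0.6, 6.8, 0.8],
    [8.5, -0.2, -0.6, 6.8, 0.8],
    [9.5, -0.2, -0.6, 6.8, 0.8],
    [9.5, -0.2, -0.6, 6.8, 0.8],
    [9.5, -0.2, -0.6, 6.8, 0.8],
    [9.5, -0.2, -0.6, 6.8, 0.8],
  ],
)

```text
t: 15.23
eef_pos: [0.4321, -0.1997, 0.0817]
ee_rot: [0.293, 1.571, -2.821]
force: [0.0, 0.2, -2.6]
width: 0.0395
```

```bash
python3 - <<'E'
from h import *
go(.4287,-.2019,.048,-179)
T=tool();f=grab_frame('wrist');cv2.imwrite('pics/w4.png',f['pixels'][:,:,::-1]);W=cloud(f,T@f['hand_eye'])
P=W.reshape(-1,3);P=P[~np.isnan(P[:,0])]
w=P[(P[:,2]>.009)&(P[:,2]<.015)&(P[:,0]>.39)&(P[:,0]<.475)&(P[:,1]<-.215)&(P[:,1]>-.25)]
print('right side wall y',np.percentile(w[:,1],[3,50,97]),len(w),'x',np.percentile(w[:,0],[2,98]))
b=P[(P[:,2]>.04)&(P[:,2]<.08)&(np.hypot(P[:,0]-.4287,P[:,1]+.2)<.04)];print(len(b),b[:,1].min() if len(b) else 0, np.percentile(b[:,0],[1,99]))
E
```

```text
at [ 0.4321 -0.1997  0.0817] jaw -178.44 tilt [-0. -0. -1.] -> delta [3.37 0.21 0.34] roll 0.6 rows>= 0.8
right side wall y [-0.2336831  -0.2298842  -0.21646508] 1260 x [0.40500766 0.4658278 ]
2810 -0.22180834904329266 [0.39711597 0.46571318]
```

View pics/w4.png

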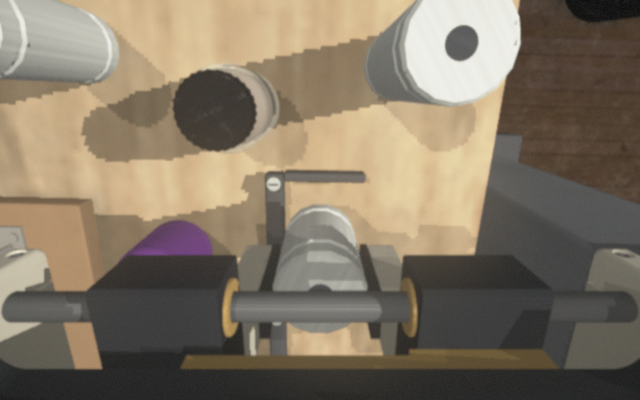

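The spacer hangs over the open nest at (320,265), with the right side wall ahead at (320,177). The jar is standing clear at (225,108).

>>> step_arm(
  deltas=[
    [0, 0.2, 0.3, 0, 0.8],
    [0.5, 0.2, 0.3, 0, 0.8],
    [1.2, 0.2, 0.3, 0, 0.8],
    [2, 0.2, 0.3, 0, 0.8],
    [2.6, 0.2, 0.3, 0, 0.8],
    [3, 0.2, 0.3, 0, 0.8],
    [3.2, 0.2, 0.3, 0, 0.8],
    [3.3, 0.2, 0.3, 0, 0.8],
    [3.3, 0.2, 0.3, 0, 0.8],
    [3.3, 0.2, 0.3, 0, 0.8],
  ],
)

```text
t: 16.12
eef_pos: [0.4291, -0.2023, 0.0486]
ee_rot: [2.579, 1.571, -0.538]
force: [0.2, -0.1, -2.8]
width: 0.0392
```

```bash
python3 - <<'E'
from h import *
go(.4287,-.2019,.048,-179);s=get_state();print(s['width'],s['force'])
E
```

```text
at [ 0.4291 -0.2023  0.0486] jaw -178.59 tilt [ 0. -0. -1.] -> delta [ 0.06 -0.04  0.03] roll 0.4 rows>= 0.0
0.039231367432225 [ 0.22736569 -0.12269127 -2.78114994]
```

>>> step_arm(
  deltas=[
    [0.05, 0, 0, 0, 0.8],
    [0.1, 0, 0, 0, 0.8],
    [0.15, 0, 0, 0, 0.8],
    [0.15, 0, 0, 0, 0.8],
    [0.15, 0, 0, 0, 0.25],
    [0.15, 0, 0, 0, 0.25],
    [0.15, 0, 0, 0, 0.25],
    [0.15, 0, 0, 0, 0.25],
    [0.15, 0, 0, 0, 0.25],
    [0.15, 0, 0, 0, 0.25],
  ],
)

```text
t: 16.95
eef_pos: [0.4289, -0.2023, 0.0471]
ee_rot: [2.874, 1.571, -0.243]
force: [0.4, 0.0, 0.7]
width: 0.0652
```

>>> step_arm(
  deltas=[
    [-1, 0, 0, 0, 0.25],
    [-3, 0, 0, 0, 0.25],
    [-6, 0, 0, 0, 0.25],
    [-10, 0, 0, 0, 0.25],
    [-14, 0, 0, 0, 0.25],
    [-18, 0, 0, 0, 0.1],
    [-19, -4, 0, 0, 0.1],
    [-19, -8, 0, 0, 0.1],
    [-19, -12, -1, 0, 0.1],
    [-19, -12, -1, 0, 0.1],
  ],
)

```text
t: 17.78
eef_pos: [0.4372, -0.0773, 0.238]
ee_rot: [-2.738, 1.567, 0.433]
force: [-0.5, -0.6, -0.4]
width: 0.0789
```

```bash
python3 - <<'E'
from h import *
T=tool();f=grab_frame('wrist');cv2.imwrite('pics/w5.png',f['pixels'][:,:,::-1]);W=cloud(f,T@f['hand_eye'])
print('R',top_of(W,(.429,-.202)));print('L',top_of(W,(.429,-.052)));print('jar',top_of(W,(.481,-.272)))
P=W.reshape(-1,3);P=P[~np.isnan(P[:,0])]
w=P[(P[:,2]>.008)&(P[:,2]<.016)&(P[:,0]>.39)&(P[:,0]<.48)&(P[:,1]>-.25)&(P[:,1]<.0)]
print('jig rect',cv2.minAreaRect(w[:,:2].astype(np.float32)))
go(.52,.25,.26,-172,T);print(get_state()['q'].round(2))
E
```

```text
R n1925 z0.0643 ctr 0.4279 -0.2039 r0.0202 mean 0.4281 -0.2040
L n1261 z0.0642 ctr 0.4291 -0.0512 r0.0201 mean 0.4290 -0.0523
jar None
jig rect ((0.43377453088760376, -0.12682420015335083), (0.06387928128242493, 0.21373440325260162), 0.6168375611305237)
at [ 0.4372 -0.0773  0.238 ] jaw -178.36 tilt [ 0.003  0.001 -1.   ] -> delta [ -2.13 -32.49  -9.23] roll -6.4 rows>= 8.1
[ 0.27 -0.03 -0.48 -0.   -1.12 -0.24]
```

View pics/w5.png

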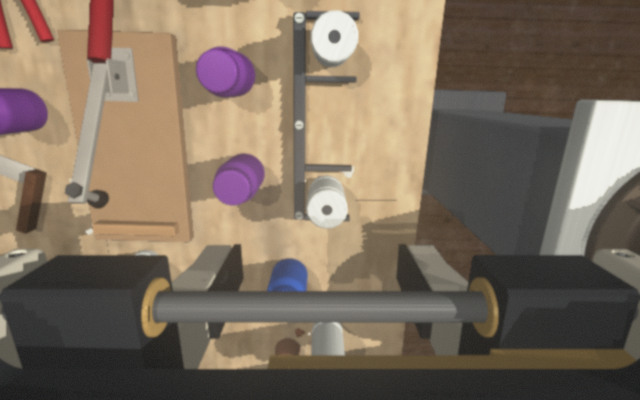

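Both nests now hold spacers, at (335,37) and (327,210), measured 64.3 and 64.2 mm high and within about 2 mm of the nest centres. Next is the rail.

```bash
python3 - <<'E'
from h import *
go(.6,.42,.25,-172)
E
```

```text
at [ 0.4366 -0.0792  0.2376] jaw -178.3 tilt [ 0.002  0.001 -1.   ] -> delta [ -1.18 -49.41 -17.82] roll -6.3 rows>= 12.6
```

>>> step_arm(
  deltas=[
    [-0.3, -3, -1.1, -6.3, 0.3],
    [-0.5, -7, -2.5, -6.3, 0.3],
    [-1, -11, -4, -6.3, 0.3],
    [-1, -15, -5.4, -6.3, 0.3],
    [-1, -19, -6.8, -6.3, 0.3],
    [-1, -23, -8.2, -6.3, 0.3],
    [-1, -27, -9.7, -6.3, 0.3],
    [-1, -31, -11, -6.3, 0.3],
    [-1, -34.8, -12.5, -6.3, 0.3],
    [-1, -38.5, -13.9, -6.3, 0.3],
  ],
)

```text
t: 18.67
eef_pos: [0.5653, 0.3047, 0.2466]
ee_rot: [0.767, 1.57, -2.241]
force: [0.7, -0.1, 0.9]
width: 0.0615
```

>>> step_arm(
  deltas=[
    [0, -3, -1.5, 0, 0.3],
    [0, -7, -3, 0, 0.3],
    [0, -10.5, -4, 0, 0.3],
    [0, -10.5, -4, 0, 0.3],
    [0, -10.5, -4, 0, 0.3],
    [0, -10.5, -4, 0, 0.3],
    [0, -10.5, -4, 0, 0.3],
    [0, -10.5, -4, 0, 0.3],
    [0, -10.5, -4, 0, 0.3],
    [0, -10.5, -4, 0, 0.3],
  ],
)

```text
t: 19.5
eef_pos: [0.5903, 0.4123, 0.2478]
ee_rot: [-2.393, 1.57, 0.883]
force: [0.9, 0.0, -0.1]
width: 0.0613
```

```bash
python3 - <<'E'
from h import *
T=tool();f=grab_frame('wrist');cv2.imwrite('pics/w6.png',f['pixels'][:,:,::-1]);W=cloud(f,T@f['hand_eye'])
np.savez('w6.npz',T=T@f['hand_eye'],**f)
P=W.reshape(-1,3);P=P[~np.isnan(P[:,0])]
r=P[(P[:,2]>.020)&(P[:,2]<.028)&(P[:,0]>.57)&(P[:,0]<.66)&(P[:,1]>.19)&(P[:,1]<.45)]
print('rail',cv2.minAreaRect(r[:,:2].astype(np.float32)),np.median(r[:,2]),len(r))
a=r[(r[:,1]<.33)];print(np.polyfit(a[:,1],a[:,0],1))
go(.613,.338,.1,-172)
E
```

```text
rail ((0.6124035716056824, 0.3396715521812439), (0.029856417328119278, 0.18006746470928192), 7.738896369934082) 0.023140608131543394 5513
[-0.12728033  0.65563797]
at [0.5903 0.4124 0.2477] jaw -172.33 tilt [ 0.     0.001 -1.   ] -> delta [14.77  7.69 -1.25] roll -0.3 rows>= 4.0
```

View pics/w6.png

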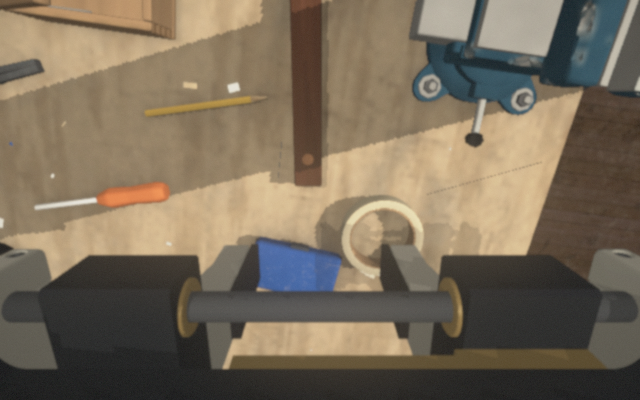

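The rail's near end is at (308,185) with the vice well off to the right. The measured rail centre is (0.616, 0.315), its yaw 7.7° and its top 23 mm up. I will grip 25 mm toward the +y end to stay clear of the vice bar.

>>> step_arm(
  deltas=[
    [2, 3, -0.5, 0, 0.3],
    [5, 6, -1, 0, 0.3],
    [9, 7.5, -1.2, 0, 0.3],
    [13, 7.5, -1.2, 0, 0.3],
    [16, 7.5, -1.2, 0, 0.3],
    [18, 7.5, -1.2, 0, 0.3],
    [18, 7.5, -1.2, 0, 0.3],
    [18, 7.5, -1.2, 0, 0.3],
    [18, 7.5, -1.2, 0, 0.3],
    [18, 7.5, -1.2, 0, 0.3],
  ],
  squeeze=40,
)

```text
t: 20.38
eef_pos: [0.6132, 0.3414, 0.0696]
ee_rot: [-2.611, 1.567, 0.665]
force: [0.3, 0.7, -0.2]
width: 0.0614
```

```bash
python3 - <<'E'
from h import *
go(.6124,.3397,.021,-172.3)
E
```

```text
at [0.6132 0.3414 0.0696] jaw -172.26 tilt [ 0.003  0.002 -1.   ] -> delta [4.86 0.17 0.12] roll 0.0 rows>= 1.2
```

>>> step_arm(
  deltas=[
    [1.5, 0.15, 0.1, 0, 0.3],
    [3, 0.15, 0.1, 0, 0.3],
    [4.2, 0.15, 0.1, 0, 0.3],
    [4.75, 0.15, 0.1, 0, 0.3],
    [4.75, 0.15, 0.1, 0, 0.3],
    [4.75, 0.15, 0.1, 0, 0.9],
    [4.75, 0.15, 0.1, 0, 0.9],
    [4.75, 0.15, 0.1, 0, 0.9],
    [4.75, 0.15, 0.1, 0, 0.9],
    [4.75, 0.15, 0.1, 0, 0.9],
  ],
)

```text
t: 21.22
eef_pos: [0.6115, 0.3389, 0.0201]
ee_rot: [-2.575, 1.57, 0.701]
force: [1.2, 0.0, 0.7]
width: 0.0338
```

```bash
python3 - <<'E'
from h import *
go(.6124,.3397,.021,-172.3);s=get_state();print(s['width'],s['force'])
E
```

```text
at [0.6115 0.3389 0.0201] jaw -172.29 tilt [ 0.001  0.001 -1.   ] -> delta [-0.09 -0.06 -0.1 ] roll 0.0 rows>= 0.0
0.03384585233142253 [1.20445428 0.04466634 0.72139756]
```

>>> step_arm(
  deltas=[
    [0, 0, 0, 0, 0.9],
    [0, 0, 0, 0, 0.9],
    [0, 0, 0, 0, 0.9],
    [-0.5, 0, 0, 0, 0.9],
    [-2, 0, 0, 0, 0.9],
    [-5, 0, 0, 0, 0.9],
    [-9, 0, 0, 0, 0.9],
    [-13, 0, 0, 0, 0.9],
    [-17, 0, 0, 0, 0.9],
    [-20, 0, 0, 0, 0.9],
  ],
)

```text
t: 22.05
eef_pos: [0.6115, 0.3387, 0.2234]
ee_rot: [-2.649, 1.569, 0.627]
force: [1.4, 0.9, -0.4]
width: 0.0298
```

```bash
python3 - <<'E'
from h import *
T=tool();f=grab_frame('wrist');W=cloud(f,T@f['hand_eye']);cv2.imwrite('pics/w7.png',f['pixels'][:,:,::-1])
s=get_state();print(s['width'],s['force'],s['moment']); go(.46,-.10,.22,-179)
E
```

```text
0.029646772857965565 [2.74174884 0.59027296 6.92750691] [ 0.29669737 -0.623017   -0.00255965]
at [0.6137 0.3399 0.23  ] jaw -172.25 tilt [ 0.009  0.006 -1.   ] -> delta [ 0.61 41.51 21.17] roll 6.8 rows>= 11.2
```

View pics/w7.png

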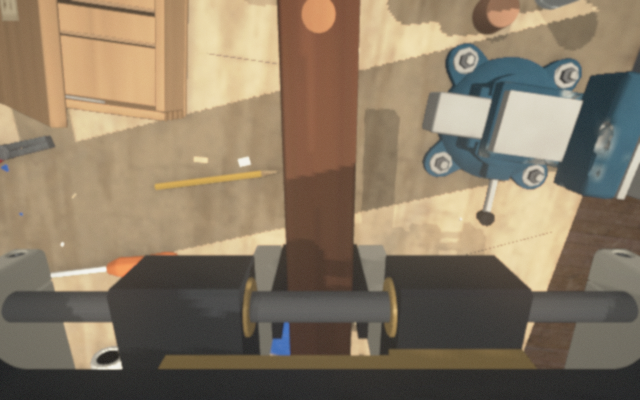

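The rail is held level, running straight ahead from the fingers with its peg mark at (318,15).

>>> step_arm(
  deltas=[
    [0.3, 2, 1, 7, 0.9],
    [0.3, 5, 2.5, 7, 0.9],
    [0.3, 8.7, 4.4, 7, 0.9],
    [0.3, 12.4, 6.3, 7, 0.9],
    [0.3, 16, 8.2, 7, 0.9],
    [0.3, 19.7, 10, 7, 0.9],
    [0.3, 23.4, 12, 7, 0.9],
    [0.3, 27, 13.8, 7, 0.9],
    [0.3, 30, 15.3, 7, 0.9],
    [0.3, 32.5, 16.6, 7, 0.9],
  ],
)

```text
t: 22.93
eef_pos: [0.4884, -0.0078, 0.2163]
ee_rot: [-0.223, 1.57, 2.93]
force: [0.8, -0.6, -2.3]
width: 0.0295
```

```bash
python3 - <<'E'
from h import *
import numpy as np
T=tool();f=grab_frame('wrist');z=cloud(f,f['hand_eye'])  # tool coords
P=z.reshape(-1,3);P=P[~np.isnan(P[:,0])]
r=P[(abs(P[:,0])<.03)&(abs(P[:,2])<.03)&(P[:,1]>.03)&(P[:,1]<.2)]
t=r[r[:,0]<np.percentile(r[:,0],30)+.006]
print('rail in tool: rect(y,z)',cv2.minAreaRect(t[:,1:].astype(np.float32)),'ymax',np.percentile(t[:,1],99.5),'top x fit',np.polyfit(t[:,1],t[:,0],1),'z fit',np.polyfit(t[:,1],t[:,2],1),len(t))
print(get_state()['width']);go(.429,-.103,.20,-179)
E
```

```text
rail in tool: rect(y,z) ((0.07201217859983444, 0.0006440617144107819), (0.03026736155152321, 0.0840606838464737), 89.80073547363281) ymax 0.11313416427840157 top x fit [ 0.0001358  -0.00304871] z fit [-0.00483326  0.00103946] 16921
0.029732522536917404
at [ 0.4865 -0.0105  0.2162] jaw -179.4 tilt [-0.002 -0.    -1.   ] -> delta [1.64 9.19 5.84] roll -0.4 rows>= 2.6
```

>>> step_arm(
  deltas=[
    [0, 3, 2, 0, 0.9],
    [0, 6, 4, 0, 0.9],
    [1, 9.2, 5.9, 0, 0.9],
    [3, 9.2, 5.9, 0, 0.9],
    [5.5, 9.2, 5.9, 0, 0.9],
    [8, 9.2, 5.9, 0, 0.9],
    [9, 9.2, 5.9, 0, 0.9],
    [9, 9.2, 5.9, 0, 0.9],
    [9, 9.2, 5.9, 0, 0.9],
    [9, 9.2, 5.9, 0, 0.9],
  ],
)

```text
t: 23.82
eef_pos: [0.433, -0.0982, 0.1273]
ee_rot: [3.088, 1.57, -0.041]
force: [-0.2, -0.2, -0.9]
width: 0.0296
```

```bash
python3 - <<'E'
from h import *
go(.428,-.103,.0853,-179.2)
T=tool();f=grab_frame('wrist');W=cloud(f,T@f['hand_eye']);cv2.imwrite('pics/w8.png',f['pixels'][:,:,::-1])
f2=grab_frame('scene');a=cv2.resize(f2['pixels'][200:340,260:460,::-1],None,fx=3,fy=3);cv2.imwrite('pics/s3.png',a)
W2=cloud(f2)+[.002,.002,0];P=W2.reshape(-1,3);P=P[~np.isnan(P[:,0])]
r=P[(P[:,2]>.11)&(P[:,2]<.15)&(abs(P[:,0]-.428)<.025)&(P[:,1]<.03)&(P[:,1]>-.3)];print('rail y range',np.percentile(r[:,1],[1,99]),len(r))
E
```

```text
at [ 0.433  -0.0982  0.1273] jaw -179.28 tilt [ 0.001 -0.    -1.   ] -> delta [4.2  0.47 0.51] roll -0.1 rows>= 1.0
rail y range [-0.23482742 -0.04545873] 1021
```

View pics/w8.png

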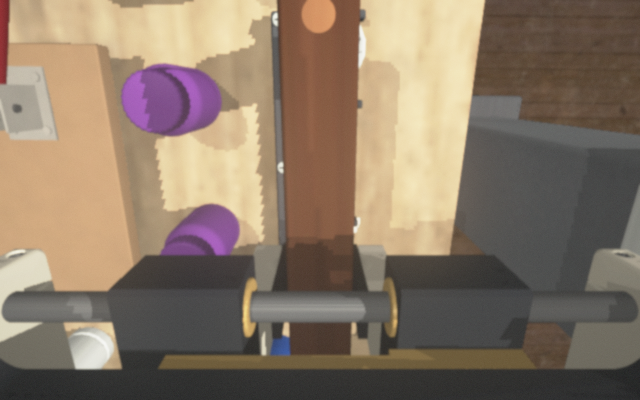

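View pics/s3.png

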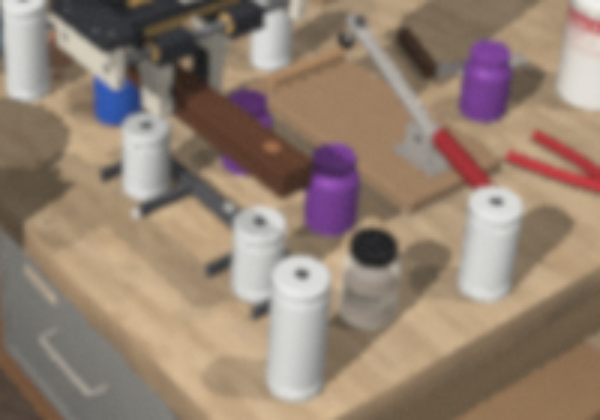

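The rail runs parallel to the jig above both spacers. Its far end is at y ≈ -0.235, which agrees with the planned grip offset. I will correct 5 mm and lower it.

>>> step_arm(
  deltas=[
    [0, 0.45, 0.5, 0, 0.9],
    [0.8, 0.45, 0.5, 0, 0.9],
    [1.8, 0.45, 0.5, 0, 0.9],
    [2.8, 0.45, 0.5, 0, 0.9],
    [3.4, 0.45, 0.5, 0, 0.9],
    [3.7, 0.45, 0.5, 0, 0.9],
    [3.9, 0.45, 0.5, 0, 0.9],
    [4, 0.45, 0.5, 0, 0.9],
    [4, 0.45, 0.5, 0, 0.9],
    [4, 0.45, 0.5, 0, 0.9],
  ],
)

```text
t: 24.75
eef_pos: [0.4278, -0.1028, 0.0868]
ee_rot: [-3.051, 1.57, 0.103]
force: [-0.1, -0.3, -1.7]
width: 0.0298
```

```bash
python3 - <<'E'
from h import *
go(.428,-.103,.0853,-179.2);s=get_state();print(s['width'],s['force'],s['moment'])
E
```

```text
at [ 0.4278 -0.1028  0.0868] jaw -179.29 tilt [ 0.001  0.    -1.   ] -> delta [ 0.15  0.02 -0.02] roll -0.1 rows>= 0.0
0.029822508541947488 [-0.09079383 -0.32727817 -1.6759539 ] [ 0.15379016 -0.02286767  0.05827349]
```

>>> step_arm(
  deltas=[
    [0.05, 0, 0, 0, 0.9],
    [0.1, 0, 0, 0, 0.9],
    [0.15, 0, 0, 0, 0.9],
    [0.18, 0, 0, 0, 0.9],
    [0.18, 0, 0, 0, 0.9],
    [0.18, 0, 0, 0, 0.9],
    [0.18, 0, 0, 0, 0.9],
    [0.18, 0, 0, 0, 0.9],
    [0.18, 0, 0, 0, 0.9],
    [0.18, 0, 0, 0, 0.9],
  ],
)

```text
t: 25.58
eef_pos: [0.4276, -0.1029, 0.0848]
ee_rot: [-0.376, 1.571, 2.778]
force: [0.2, 0.5, -1.6]
width: 0.03
```

```bash
python3 - <<'E'
from h import *
go(.428,-.103,.0853,-179.2);s=get_state();print(s['width'],s['force'],s['moment'])
E
```

```text
at [ 0.4276 -0.1029  0.0848] jaw -179.3 tilt [-0.  0. -1.] -> delta [-0.05  0.01 -0.04] roll -0.1 rows>= 0.0
0.029951706698908592 [ 0.20470249  0.49256832 -1.61344855] [ 0.14751415 -0.13655996 -0.00195189]
```

>>> step_arm(
  deltas=[
    [0.03, 0, 0, 0, 0.9],
    [0.06, 0, 0, 0, 0.9],
    [0.09, 0, 0, 0, 0.9],
    [0.1, 0, 0, 0, 0.9],
    [0.1, 0, 0, 0, 0.9],
    [0.1, 0, 0, 0, 0.9],
    [0.1, 0, 0, 0, 0.9],
    [0.1, 0, 0, 0, 0.9],
    [0.1, 0, 0, 0, 0.9],
    [0.1, 0, 0, 0, 0.9],
  ],
)

```text
t: 26.42
eef_pos: [0.4276, -0.1029, 0.084]
ee_rot: [2.86, 1.571, -0.269]
force: [-1.0, 0.8, 5.1]
width: 0.0297
```

```bash
python3 - <<'E'
from h import *
go(.428,-.103,.0853,-179.2);s=get_state();print(s['width'],s['force'],s['moment'])
E
```

```text
at [ 0.4276 -0.1029  0.084 ] jaw -179.29 tilt [ 0. -0. -1.] -> delta [-0.13  0.01 -0.04] roll -0.1 rows>= 0.0
0.02965563369990819 [-0.99876121  0.76058139  5.08752316] [0.45440665 0.76603978 0.01027726]
```

The vertical force has changed from -1.6 to +5.1 N, so the rail is in contact. Releasing it and lifting straight up.

>>> step_arm(
  deltas=[
    [0, 0, 0, 0, 0.5],
    [0, 0, 0, 0, 0.35],
    [0, 0, 0, 0, 0.35],
    [0, 0, 0, 0, 0.35],
    [0, 0, 0, 0, 0.35],
    [0, 0, 0, 0, 0.35],
    [0, 0, 0, 0, 0.35],
    [0, 0, 0, 0, 0.35],
    [0, 0, 0, 0, 0.35],
    [0, 0, 0, 0, 0.35],
  ],
)

```text
t: 27.25
eef_pos: [0.4276, -0.1029, 0.0838]
ee_rot: [-3.055, 1.571, 0.099]
force: [-0.2, -0.2, -0.4]
width: 0.057
```

>>> step_arm(
  deltas=[
    [-0.5, 0, 0, 0, 0.35],
    [-2, 0, 0, 0, 0.35],
    [-4, 0, 0, 0, 0.35],
    [-7, 0, 0, 0, 0.35],
    [-10, 0, 0, 0, 0.35],
    [-14, 0, 0, 0, 0.35],
    [-16, -4, 0, 0, 0.35],
    [-16, -8, 0, 0, 0.35],
    [-16, -10, -2, 0, 0.35],
    [-16, -10, -2, 0, 0.35],
  ],
)

```text
t: 28.08
eef_pos: [0.4488, 0.0007, 0.2452]
ee_rot: [-2.822, 1.567, 0.335]
force: [1.2, -1.0, -0.1]
width: 0.0569
```

```bash
python3 - <<'E'
from h import *
T=tool();f=grab_frame('wrist');W=cloud(f,T@f['hand_eye']);cv2.imwrite('pics/w9.png',f['pixels'][:,:,::-1])
P=W.reshape(-1,3);P=P[~np.isnan(P[:,0])]
r=P[(P[:,2]>.08)&(P[:,2]<.095)&(abs(P[:,0]-.428)<.04)&(P[:,1]<.03)&(P[:,1]>-.27)]
print('rail',cv2.minAreaRect(r[:,:2].astype(np.float32)),'z',np.median(r[:,2]),'slopes',np.linalg.lstsq(np.c_[r,][:, :2]*1.0 if 0 else np.c_[r[:,:2],np.ones(len(r))],r[:,2],rcond=None)[0])
f2=grab_frame('scene');a=cv2.resize(f2['pixels'][200:340,260:460,::-1],None,fx=3,fy=3);cv2.imwrite('pics/s4.png',a)
W2=cloud(f2)+[.002,.002,0]
print('jar',top_of(W2,(.481,-.272)))
P=W2.reshape(-1,3);P=P[~np.isnan(P[:,0])]
r=P[(P[:,2]>.083)&(P[:,2]<.095)&(abs(P[:,0]-.428)<.03)&(P[:,1]<.03)&(P[:,1]>-.27)]
print('rail scene',cv2.minAreaRect(r[:,:2].astype(np.float32)),np.median(r[:,2]),len(r))
# spacers' sides below rail in scene
for c in((.428,-.203),(.429,-.052)):
    q=P[(np.hypot(P[:,0]-c[0],P[:,1]-c[1])<.03)&(P[:,2]>.02)&(P[:,2]<.06)]
    g=np.c_[2*q[:,:2],np.ones(len(q))];s=np.linalg.lstsq(g,(q[:,:2]**2).sum(1),rcond=None)[0];print('side circle',s[:2].round(4),'r',np.sqrt(s[2]+s[0]**2+s[1]**2).round(4),len(q))
s=get_state();print(s['force'],s['width'],s['eef_pos'])
E
```

```text
rail ((0.4259106516838074, -0.08046631515026093), (0.030099788680672646, 0.13857372105121613), 0.9963129162788391) z 0.0871998741299545 slopes [-0.00652335  0.00046945  0.08998934]
jar n151 z0.0668 ctr 0.4823 -0.2705 r0.0185 mean 0.4808 -0.2719
rail scene ((0.4283623695373535, -0.12446971237659454), (0.032506003975868225, 0.233449786901474), 0.848374605178833) 0.08659632820208979 796
side circle [ 0.4293 -0.2021] r 0.0184 194
side circle [ 0.4295 -0.0509] r 0.0169 153
[ 0.49167086 -1.32659404 -0.10632781] 0.056928339605904196 [ 0.44648558 -0.00179413  0.24402962]
```

View pics/w9.png

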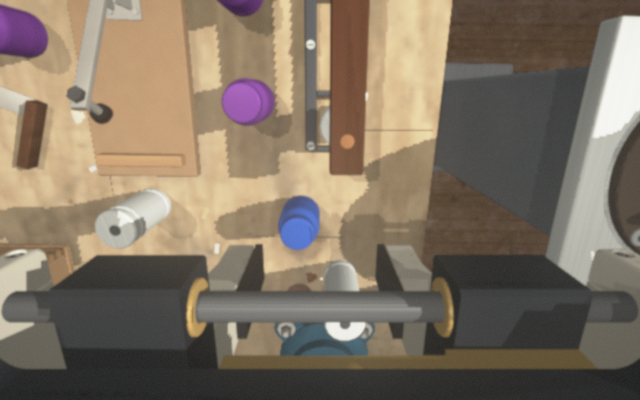

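View pics/s4.png

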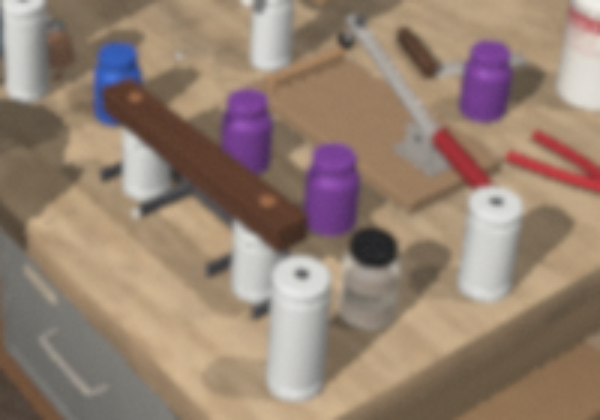

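The rail lies across both spacers with its far end clear of everything, and the jar stands at crop (372,280). All spacers are upright. Handing in.

```bash
python3 -c "
from station import *
print(job_done())"
```

```text
the job is handed in; nothing more can be done
None
```

I handed the job in at about 28 s of the 72 s allowed. The hand-in reports no verdict, so the result below rests on my own last measurements.

**What I did:**
- I moved the jar from the right nest to (0.481, -0.271) on the bench.
- I stood the short spacer from beside the vice in the right nest.
- I laid the rail across both spacers, then released it and withdrew the arm.

**Last checks:**

| Check | Measured | Required |
|---|---|---|
| Spacer tops (before the rail went on) | 64.3 mm (right), 64.2 mm (left) | equal height |
| Spacer offset from nest centre | about 2–3 mm | under 12 mm |
| First spacer movement | under about 2 mm | under 20 mm |
| Rail centre offset from jig origin | about 2 mm | 15 mm across, 25 mm along |
| Rail yaw from the jig | under about 0.5° | 0.15 rad (8.6°) |
| Rail tilt along its length | below 0.001 rad | 0.03 rad |
| Rail top height | about 87 mm (mid-height about 75 mm) | mid-height 72–80 mm |
| Jar | standing, over 80 mm from the nearest nest | over 65 mm |

**Disagreements between cameras:**
- The top camera read about 4–5 mm high, and the top and scene cameras differed by about 4 mm sideways. I relied on the wrist camera for grasps and placings.
- The wrist view did not reach the jar after I had placed it, so that check comes from the top and scene cameras (after the rail was laid, the scene camera only).
- The wrist and scene cameras differed by 1–2 mm on where the rail ended up.

I did not re-measure the glue, tape, pliers and cork at the end. The arm passed clear of them, and the force readings showed no contact with them.

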